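Roll the long mailing tube onto the taped line

ROBOT

A 6-joint arm with a two-finger parallel gripper is mounted at the origin on a cart in front of the work surface, level with it; the furniture and walls round the work are solid. World frame = base frame: x ahead of the robot, y to its left, z up, the work surface at z = 0. Lengths are in m, angles in rad, forces in N, time in s.
With the tool pointing down it reaches from about 0.3 to 0.875 m from the base axis. Payload 4.2 kg.
Tool frame: the origin (TCP) lies midway between the tips of the shut fingers; the grasp point (between the pads) lies 19 mm behind it; z points along the fingers, y is the line along which they close (so a half turn about z gives the same grasp; the last joint's range is limited). The gripper opens to 85 mm and grips with 20 to 120 N. Pads are 22 mm wide; open, the fingers measure 114 mm over their backs; the gripper's body (76 mm by 85 mm) begins 54 mm behind the grasp point. The pads swing forward as they close: fully open they stand 13 mm farther back than shut.
Start: joints at [1.155, 0.32, 1.565, -0, 1.257, -0.02], TCP at [0.222, 0.531, 0.231] pointing down, gripper open.
Joint ranges: [-3.11, 3.11], [-0.84, 2.01], [0.21, 2.61], [-1.34, 4.49], [0.05, 2.63], [-2.56, 2.56]. Speed limits (rad/s): [2.57, 2.57, 3.14, 3.14, 3.14, 3.14].

INTERFACE

Orientations are given as a unit quaternion [x, y, z, w].
In Python, from cell import monitor, vision, ticket gives the robot as it stands.
- The arm moves only by the shell command python3 -m inch 'ROWS' [FORCE]. ROWS is text: rows parted by semicolons, each of 7 numbers parted by spaces: the shift along the tool's x, y, z in m, then the turn, a rotation vector about the tool's x, y, z in degrees, then the opening, from -1 (shut) to 1 (fully open). A call has 1 to 20 rows; each row shifts and turns the commanded pose from where the row before left it, along the tool's axes as they then stand; what a row does not reach is not made up. A row lasts 1/8 s, in which the tool goes at most 62.5 mm and 10.7 degrees, less where a joint would pass 70% of its speed; a pose out of reach is approached as far as the arm can. A call is refused whole if a number of a shift passes 0.0625 or a number of a turn 10.7, either way. A call with a gripper value outside its range is refused whole. The fingers move at their own pace and stop on an object; FORCE is the grip in N (left out, the last holds). Time passes only in rows, so rows that do not move let the fingers close. It gives the time, the measured TCP pose, the force, the opening and the grip force at its end, in the units of the state.
- monitor.get_obs(): the state, without advancing time (a new reading comes with each control period).
- vision.snapshot(name): name is "side" or "top"; returns a dict with "color" (480x640x3 uint8, red, green, blue), "camera_matrix" (3x3 intrinsics, pixels), "extrinsics" (4x4, takes a point from world to camera coordinates). Camera axes: x right, y down, z forward; pixel columns grow to the right and rows downward; lengths in m; the calibration is good to about 2 mm. A picture is of the moment at which its call begins. There is no depth.
- ticket.finish_job(): hands the job in; it is judged then, once.
The state is a dict: "time_s": time; "q": joint angles; "qd": joint speeds; "effort": joint torques, N m; "tool_pos": TCP position; "orientation": TCP orientation; "contact_force": force on the tool from outside, world axes, zero at the start; "wrist_torque": the same for the moment, N m; "opening": finger opening in m; "gripper_force": force on a finger pad.
Only numpy, scipy, OpenCV 4.12 (cv2) and the standard library are available. Lean on these libraries where they do the work, as an engineer would, in place of code of your own. Each camera call takes 0.05 s, during which the arm holds its last target. There are 200 camera calls.

TASK

Two cardboard mailing tubes lie on the desk, one on each side of a line of tape. Roll the longer tube over the desk, without picking it up, until it lies at rest along the tape line, centred over it. Do not disturb the shorter tube or the roll of packing tape at the far end of the line.

Things in the scene. Friction and masses are not known exactly. Their poses are not given: they have to be found in the camera images.
- long_tube: Longer tube: brown cardboard cylinder, white end caps, 200 mm long, 56 mm in diameter, 0.11 to 0.23 kg. Origin: its centre, 28 mm up; x along its length, z up at the start, turning as it rolls. Starts 140 to 200 mm beside the line, parallel within 4 degrees, level with its middle. Smooth (friction about 0.4): a finger pushing slowly at mid-height rolls it; a quick nudge sends it 10 to 20 mm ahead.
- short_tube: The shorter mailing tube, same board and same 56 mm diameter but only 120 mm long, lying 150 to 200 mm from the tape line on the other side than the long tube. Origin at its centre, x axis along its length. To be left alone.
- line: The mark: a flat strip of pale tape stuck on the desk, 270 mm long and 16 mm wide, with a 50 mm cross strip at each end (0.6 mm thick, nothing to bump over). Origin at the middle of the strip on the desk top, x axis along the strip, y axis across it towards one of the tubes, z up.
- tape_roll: A roll of brown packing tape lying flat on the desk beyond the far end of the line, 94 mm across and 48 mm high. Origin at the centre of its underside. To be left alone.
Not all that is in view belongs to the job. Leave any yellow look-alike of the long_tube alone.

How it is judged:
By the outcome, as a careful person would: the job done as asked, in the order asked, and still so for the second after the job is handed in, with the robot touching nothing.
It also fails if it takes over 48 s, if anything falls off the work surface, if the arm or the gripper's body presses on something with over 40 N, if the wrist force passes 120 N, or if a joint passes its speed limit or range.

## Working session

There is one attempt and no reset: what is moved stays moved. The work goes in short steps, Python scripts to look and compute and a shell command to move; the robot and the scene stay as the last step left them, time stands still between calls to the robot, and variables do not carry over. Pictures are saved under pics/ and viewed, at most 10 in all, crops included, and the job is handed in when it is done.

```bash
mkdir -p pics; python3 - <<'E'
from cell import monitor, vision
import cv2,numpy as np,pickle
o=monitor.get_obs();print(o['time_s'],o['tool_pos'],o['orientation'],o['opening'])
for n in('top','side'):
    s=vision.snapshot(n);pickle.dump(s,open(n+'.pkl','wb'));cv2.imwrite(f'pics/{n}0.png',s['color'][:,:,::-1])
    print(s['camera_matrix'],s['extrinsics'])
E
```

```text
0.0 [0.22149194 0.53010883 0.23046904] [ 1.96588759e-01  9.80485607e-01 -8.90977882e-04 -2.00270119e-04] 0.08565786976150945
[[537.05459165   0.         314.01194753]
 [  0.         537.05459165 243.16260154]
 [  0.           0.           1.        ]] [[-0.01627686 -0.99986422 -0.00256949  0.03827135]
 [-0.99722857  0.01642043 -0.0725641   0.65264107]
 [ 0.07259644  0.00138125 -0.99736044  0.99841003]
 [ 0.          0.          0.          1.        ]]
[[515.11203087   0.         320.48075526]
 [  0.         515.11203087 239.98419942]
 [  0.           0.           1.        ]] [[ 0.89580373 -0.44423932  0.01367829 -0.57135919]
 [-0.24199388 -0.51332976 -0.82336597  0.2023647 ]
 [ 0.37279301  0.73426425 -0.56734591  0.66662508]
 [ 0.          0.          0.          1.        ]]
```

View pics/top0.png

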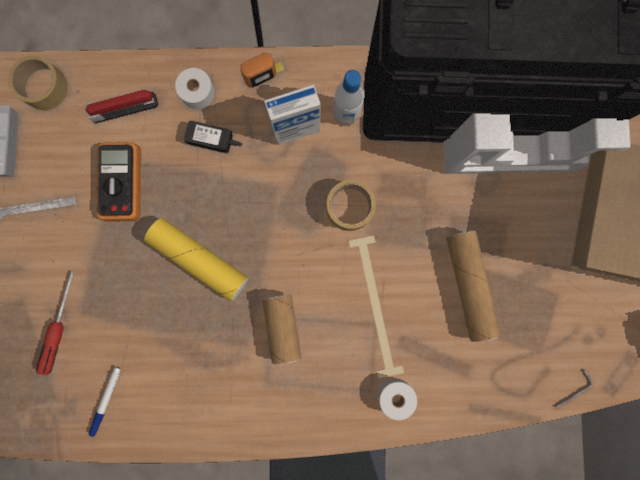

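View pics/side0.png

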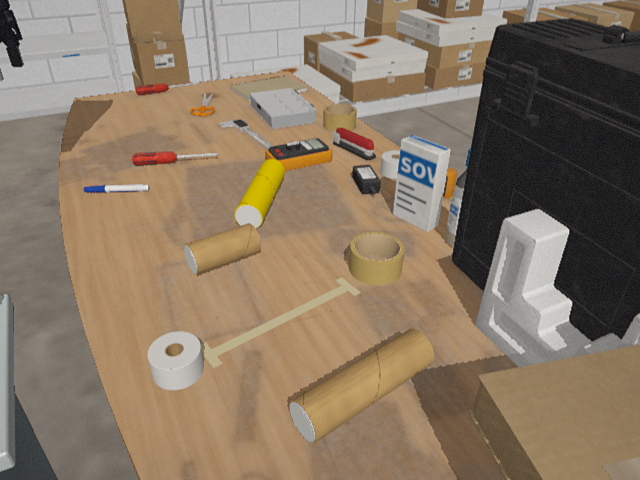

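Top view: the line runs from (361,241) to (391,372). Long-tube candidates are the brown tube at (473,286), the short brown tube at (282,328) and the yellow look-alike at (196,258). I choose (473,286): brown, the longest and beside the line. A white roll at (398,400) sits near the close end of the line, and the packing tape is at (351,205). I'll check the choice in one crop.

```bash
cat > h.py <<'E'
import numpy as np,pickle,cv2
def ray(s,uv,z):
    K,E=s['camera_matrix'],s['extrinsics'];R,t=E[:3,:3],E[:3,3]
    c=-R.T@t;d=R.T@np.linalg.inv(K)@np.array([uv[0],uv[1],1.]);return c+d*(z-c[2])/d[2]
def proj(s,p):
    q=s['camera_matrix']@(s['extrinsics'][:3,:3]@np.asarray(p)+s['extrinsics'][:3,3]);return q[:2]/q[2]
E
python3 - <<'E'
from h import *
s=pickle.load(open('top.pkl','rb'))
c=s['color'][190:430,250:530,::-1];c=cv2.resize(c,None,fx=2.5,fy=2.5,interpolation=cv2.INTER_CUBIC)
cv2.imwrite('pics/c0.png',c)
E
```

```text
(no output)
```

View pics/c0.png

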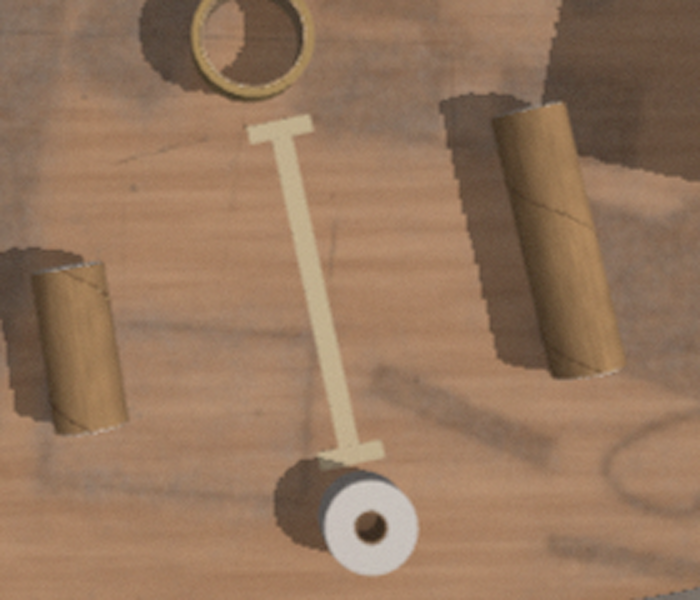

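The crop confirms it: the long tube runs from crop (530,111) to (588,372), and the line's cross-strip centres are at (280,130) and (351,453).

```bash
python3 - <<'E'
from h import *
s=pickle.load(open('top.pkl','rb'))
f=lambda u,v:(250+(u+.5)/2.5-.5,190+(v+.5)/2.5-.5)
A=ray(s,f(280,130),0);B=ray(s,f(351,453),0)
print('line',A,B,np.linalg.norm(A-B))
L=(A+B)/2;d=(A-B)/np.linalg.norm(A-B);n=np.array([-d[1],d[0],0]);print('mid',L,'yaw',np.degrees(np.arctan2(d[1],d[0])))
for nm,p,q in(('long',(530,112),(588,372)),('short',(69,266),(91,432))):
  P=ray(s,f(*p),.028);Q=ray(s,f(*q),.028);C=(P+Q)/2;e=P-Q
  print(nm,C,np.linalg.norm(e),'yaw',np.degrees(np.arctan2(e[1],e[0])),'along',(C-L)@d,'across',(C-L)@n)
print('wid',np.linalg.norm(ray(s,f(493,120),.028)-ray(s,f(566,103),.028)))
for nm,p,z in(('tape',(252,40),.048),('white',(371,527),.05)):
  C=ray(s,f(*p),z);print(nm,C,(C-L)@d,(C-L)@n)
print('cam',-s['extrinsics'][:3,:3].T@s['extrinsics'][:3,3])
# box & foam near
for p,z in (((590,265),.1),((465,160),.0),((580,240),0)): print(p,ray(s,p,z))
# side check
t=pickle.load(open('side.pkl','rb'))
print('line side',proj(t,A),proj(t,B))
E
```

```text
line [ 0.65623615 -0.06529559  0.        ] [ 0.40743086 -0.11399534  0.        ] 0.2535265998581514
mid [ 0.5318335  -0.08964546  0.        ] yaw 11.074740036510883
long [ 0.56682031 -0.27084437  0.028     ] 0.19914724349576973 yaw 10.494082165481668 along -0.0004711155205221157 across -0.18454511078880476
short [0.49233517 0.09078211 0.028     ] 0.12447924123247456 yaw 6.931010947779722 along -0.0041045593948861306 across 0.18465476295509456
wid 0.05707523342468709
tape [ 0.72041915 -0.04171367  0.048     ] 0.19428088454624048 0.010813892975078683
white [ 0.36249174 -0.12038369  0.05      ] -0.17209267272069728 0.002362941987268246
cam [0.57897425 0.02617044 1.04323132]
(590, 265) [ 0.60127657 -0.4557639   0.1       ]
(465, 160) [ 0.81412437 -0.27222141  0.        ]
(580, 240) [ 0.65255752 -0.49002868  0.        ]
line side [347.6327959  285.97365755] [211.30488983 353.74907001]
```

Everything checks out: tube length 199 mm and width 57 mm, level with the line's middle, 184.5 mm to its −n side, with +0.6° of yaw to add. I'll push with both open fingers, tool y along the line and tool x across it. First I turn the tool by 56.2° and travel high.

```bash
python3 -m inch '0 0 0 0 0 9.37 1;0 0 0 0 0 9.37 1;0 0 0 0 0 9.37 1;0 0 0 0 0 9.37 1;0 0 0 0 0 9.37 1;0 0 0 0 0 9.37 1;-0.05 0.01 0 0 0 0 1;-0.05 0.01 0 0 0 0 1;-0.05 0.01 0 0 0 0 1;-0.05 0.01 0 0 0 0 1;-0.05 0.01 0 0 0 0 1;-0.05 0.01 0 0 0 0 1;-0.05 0.01 0 0 0 0 1;-0.05 0.01 0 0 0 0 1;-0.05 0.01 0 0 0 0 1;-0.05 0.01 0 0 0 0 1;-0.05 0.01 0 0 0 0 1;-0.05 0.01 0 0 0 0 1;-0.05 0.01 0 0 0 0 1;-0.05 0.01 0 0 0 0 1'
cat > st.py <<'E'
import numpy as np
from scipy.spatial.transform import Rotation as R
from cell import monitor
o=monitor.get_obs();Rm=R.from_quat(o['orientation']).as_matrix();p=np.array(o['tool_pos'])
L=np.array([.53183,-.08965,0]);a=np.radians(11.075);d=np.array([np.cos(a),np.sin(a),0]);n=np.array([-d[1],d[0],0])
print('t',o['time_s'],'p',p.round(4),'along',((p-L)@d).round(4),'across',((p-L)@n).round(4),'ytool',np.degrees(np.arctan2(Rm[1,1],Rm[0,1])).round(2),'zt',Rm[:,2].round(3),'F',np.round(o['contact_force'],1))
E
python3 st.py
```

```text
time_s: 2.6
tool_pos: [0.4941, -0.131, 0.231]
orientation: [0.636, 0.772, 0.0, -0.0]
contact_force: [0.8, 0.0, 0.5]
opening: 0.0859
gripper_force: 0.0
t 2.6 p [ 0.4941 -0.131   0.231 ] along -0.045 across -0.0333 ytool 11.08 zt [-0.     0.001 -1.   ] F [0.8 0.  0.5]
```

```bash
python3 -m inch '-0.0444 0.009 0 0 0 0 1;-0.0444 0.009 0 0 0 0 1;-0.0444 0.009 0 0 0 0 1;-0.0444 0.009 0 0 0 0 1;-0.0444 0.009 0 0 0 0 1;0 0 0 0 0 0 1;0 0 0.05 0 0 0 1;0 0 0.05 0 0 0 1;0 0 0.04 0 0 0 1;0 0 0.035 0 0 0 1;0 0 0.025 0 0 0 1;0 0 0.015 0 0 0 1;0 0 0.009 0 0 0 1;0 0 0 0 0 0 1'
python3 st.py; python3 - <<'E'
from h import *
from cell import vision
s=vision.snapshot('side');cv2.imwrite('pics/s1.png',cv2.resize(s['color'][240:480,240:560,::-1],None,fx=2.4,fy=2.4))
E
```

```text
time_s: 4.35
tool_pos: [0.5808, -0.3383, 0.0073]
orientation: [0.635, 0.772, 0.0, -0.0]
contact_force: [0.4, 0.1, -0.2]
opening: 0.0854
gripper_force: 0.0
t 4.35 p [ 0.5808 -0.3383  0.0073] along 0.0003 across -0.2535 ytool 11.11 zt [-0.  0. -1.] F [ 0.4  0.1 -0.2]
```

View pics/s1.png

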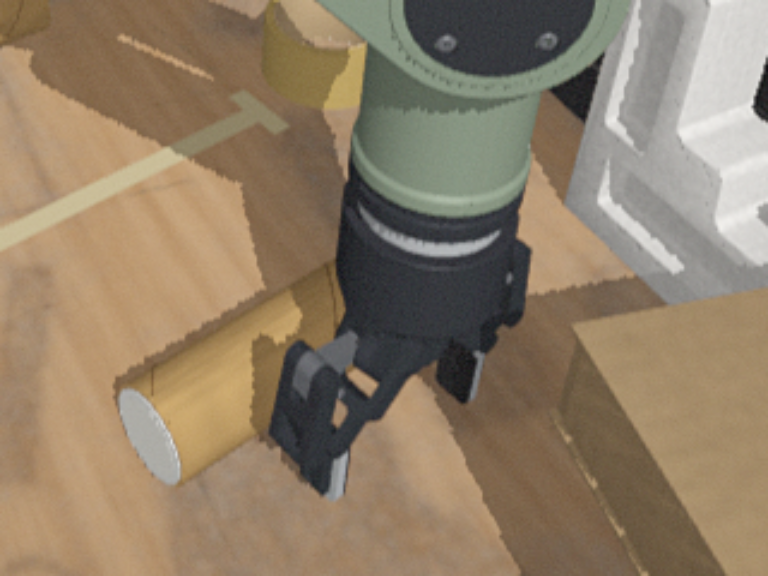

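The fingers stand behind the tube with their tips about 20 mm up, and the gripper body clears it. Now a slow push along tool x.

```bash
python3 -m inch '0.005 0 0 0 0 0 1;0.005 0 0 0 0 0 1;0.004 0 0 0 0 0 1;0.003 0 0 0 0 0 1;0.002 0 0 0 0 0 1;0.002 0 0 0 0 0 1;0.002 0 0 0 0 0 1;0.002 0 0 0 0 0 1;0.002 0 0 0 0 0 1;0.002 0 0 0 0 0 1;0.002 0 0 0 0 0 1;0.0025 0 0 0 0 0 1;0.0025 0 0 0 0 0 1;0.0025 0 0 0 0 0 1;0.0025 0 0 0 0 0 1;0.0025 0 0 0 0 0 1;0.0025 0 0 0 0 0 1;0.0025 0 0 0 0 0 1;0.0025 0 0 0 0 0 1;0.0025 0 0 0 0 0 1'
python3 st.py
python3 -m inch '0.0025 0 0 0 0 0 1;0.0025 0 0 0 0 0 1;0.0025 0 0 0 0 0 1;0.0025 0 0 0 0 0 1;0.0025 0 0 0 0 0 1;0.0025 0 0 0 0 0 1;0.0025 0 0 0 0 0 1;0.0025 0 0 0 0 0 1;0.0025 0 0 0 0 0 1;0.0025 0 0 0 0 0 1;0.0025 0 0 0 0 0 1;0.0025 0 0 0 0 0 1;0.0025 0 0 0 0 0 1;0.0025 0 0 0 0 0 1;0.0025 0 0 0 0 0 1;0.0025 0 0 0 0 0 1;0.0025 0 0 0 0 0 1;0.0025 0 0 0 0 0 1;0.0025 0 0 0 0 0 1;0.002 0 0 0 0 0 1'
python3 st.py; python3 - <<'E'
from h import *
from cell import vision
s=vision.snapshot('top');pickle.dump(s,open('top2.pkl','wb'))
cv2.imwrite('pics/t2.png',cv2.resize(s['color'][190:430,250:530,::-1],None,fx=2.5,fy=2.5,interpolation=cv2.INTER_CUBIC))
E
```

```text
time_s: 6.9
tool_pos: [0.5704, -0.2859, 0.0073]
orientation: [0.635, 0.772, 0.0, -0.0]
contact_force: [0.3, -0.3, -0.1]
opening: 0.0854
gripper_force: 0.0
t 6.9 p [ 0.5704 -0.2859  0.0073] along 0.0002 across -0.2 ytool 11.1 zt [ 0.  0. -1.] F [ 0.3 -0.3 -0.1]
time_s: 9.4
tool_pos: [0.5609, -0.2373, 0.0073]
orientation: [0.635, 0.772, 0.0, -0.0]
contact_force: [-0.4, -1.1, -0.7]
opening: 0.0853
gripper_force: 0.0
t 9.4 p [ 0.5609 -0.2373  0.0073] along 0.0002 across -0.1505 ytool 11.11 zt [-0.  0. -1.] F [-0.4 -1.1 -0.7]
```

View pics/t2.png

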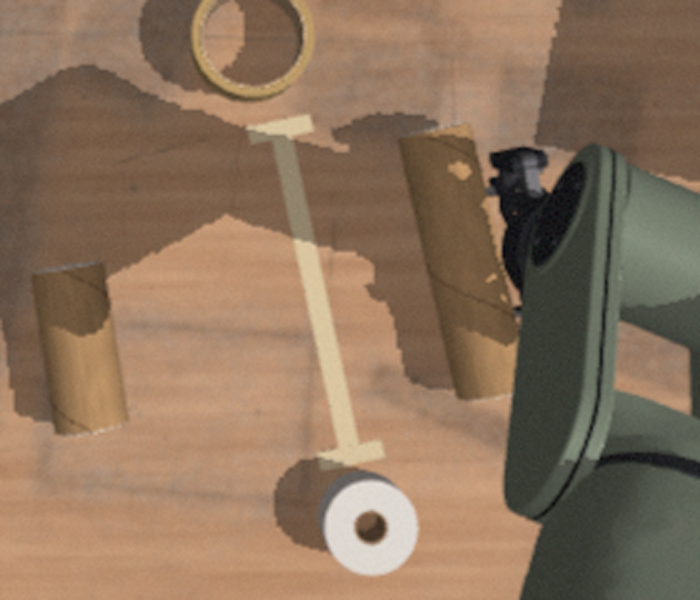

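The tube rolls cleanly: its left edge is at crop (400,141)–(458,398) and its top right corner at (473,126). Working out the remaining travel.

```bash
cat > m.py <<'E'
from h import *
import sys
s=pickle.load(open(sys.argv[1],'rb'));v=list(map(float,sys.argv[2:]))
f=lambda u,v:(250+(u+.5)/2.5-.5,190+(v+.5)/2.5-.5)
L=np.array([.53183,-.08965,0]);a=np.radians(11.075);d=np.array([np.cos(a),np.sin(a),0]);n=np.array([-d[1],d[0],0])
P=ray(s,f(*v[:2]),.028);Q=ray(s,f(*v[2:]),.028);C=(P+Q)/2;e=P-Q
print(C,np.linalg.norm(e),np.degrees(np.arctan2(e[1],e[0])),'along',(C-L)@d,'across',(C-L)@n)
E
python3 m.py top2.pkl 436.5 133.5 494 393.5; python3 st.py
```

```text
[ 0.55184676 -0.19975693  0.028     ] 0.19885411963395863 10.682799683213089 along -0.0015068723527047658 across -0.11190145657936519
t 9.45 p [ 0.5608 -0.2371  0.0073] along 0.0001 across -0.1502 ytool 11.11 zt [-0.  0. -1.] F [-0.7 -0.6 -0.4]
```

```bash
python3 -m inch '0.0015 0 0 0 0 0 1;0.0025 0 0 0 0 0 1;0.0025 0 0 0 0 0 1;0.0025 0 0 0 0 0 1;0.0025 0 0 0 0 0 1;0.0025 0 0 0 0 0 1;0.0025 0 0 0 0 0 1;0.0025 0 0 0 0 0 1;0.0025 0 0 0 0 0 1;0.0025 0 0 0 0 0 1;0.0025 0 0 0 0 0 1;0.0025 0 0 0 0 0 1;0.0025 0 0 0 0 0 1;0.0025 0 0 0 0 0 1;0.0025 0 0 0 0 0 1;0.0025 0 0 0 0 0 1;0.0025 0 0 0 0 0 1;0.0025 0 0 0 0 0 1;0.0025 0 0 0 0 0 1;0.0025 0 0 0 0 0 1' >/dev/null
python3 -m inch '0.0025 0 0 0 0 0 1;0.0025 0 0 0 0 0 1;0.0025 0 0 0 0 0 1;0.0025 0 0 0 0 0 1;0.0025 0 0 0 0 0 1;0.0025 0 0 0 0 0 1;0.0025 0 0 0 0 0 1;0.0025 0 0 0 0 0 1;0.0025 0 0 0 0 0 1;0.0025 0 0 0 0 0 1;0.0025 0 0 0 0 0 1;0.0025 0 0 0 0 0 1;0.002 0 0 0 0 0 1;0.002 0 0 0 0 0 1;0.0015 0 0 0 0 0 1;0.0015 0 0 0 0 0 1;0.001 0 0 0 0 0 1;0.001 0 0 0 0 0 1;0.001 0 0 0 0 0 1;0 0 0 0 0 0 1' >/dev/null
python3 st.py; python3 - <<'E'
from h import *
from cell import vision
s=vision.snapshot('top');pickle.dump(s,open('top3.pkl','wb'))
cv2.imwrite('pics/t3.png',cv2.resize(s['color'][190:430,250:530,::-1],None,fx=2.5,fy=2.5,interpolation=cv2.INTER_CUBIC))
E
```

```text
t 14.45 p [ 0.5438 -0.15    0.0073] along 0.0001 across -0.0616 ytool 11.11 zt [-0.  0. -1.] F [0.2 0.3 0.1]
```

View pics/t3.png

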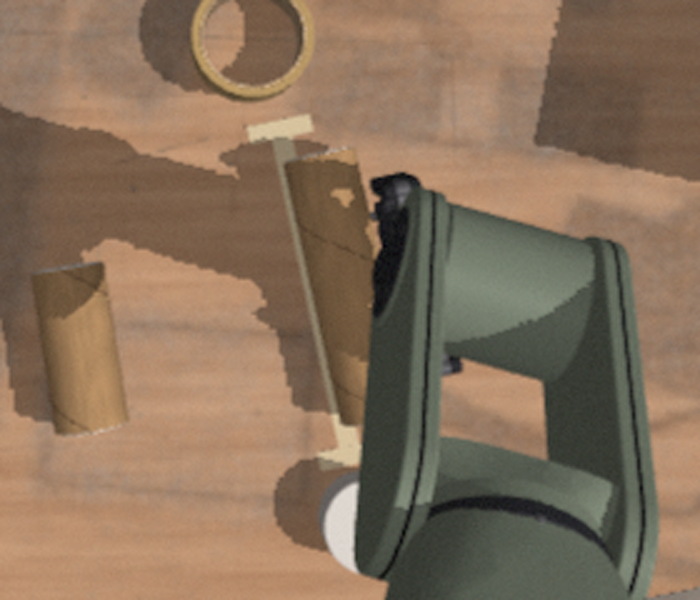

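Left edge at crop (287,162)–(342,423), top right corner at (356,147): still right of the line.

```bash
python3 m.py top3.pkl 321.5 155 377.5 418
```

```text
[ 0.53606455 -0.11225035  0.028     ] 0.20062760744553737 10.58965478918915 along -0.00018570189023404116 across -0.022992880211118404
```

```bash
python3 -m inch '0.001 0 0 0 0 0 1;0.0015 0 0 0 0 0 1;0.0015 0 0 0 0 0 1;0.0015 0 0 0 0 0 1;0.0015 0 0 0 0 0 1;0.0015 0 0 0 0 0 1;0.0015 0 0 0 0 0 1;0.0015 0 0 0 0 0 1;0.0015 0 0 0 0 0 1;0.0015 0 0 0 0 0 1;0.001 0 0 0 0 0 1;0.001 0 0 0 0 0 1;0.001 0 0 0 0 0 1;0.001 0 0 0 0 0 1;0.001 0 0 0 0 0 1;0.001 0 0 0 0 0 1;0.0005 0 0 0 0 0 1;0.0005 0 0 0 0 0 1;0.0005 0 0 0 0 0 1;0 0 0 0 0 0 1' >/dev/null
python3 st.py
python3 -m inch '-0.01 0 0 0 0 0 1;-0.03 0 0 0 0 0 1;-0.05 0 0 0 0 0 1;-0.06 0 0 0 0 0 1;-0.05 0 0 0 0 0 1;0 0 0 0 0 0 1' >/dev/null
python3 st.py; python3 - <<'E'
from h import *
from cell import vision
s=vision.snapshot('top');pickle.dump(s,open('top4.pkl','wb'))
cv2.imwrite('pics/t4.png',cv2.resize(s['color'][190:430,250:530,::-1],None,fx=2.5,fy=2.5,interpolation=cv2.INTER_CUBIC))
E
```

```text
t 17.0 p [ 0.5396 -0.1285  0.0073] along 0.0001 across -0.0396 ytool 11.11 zt [ 0.  0. -1.] F [-0.4  0.  -0.5]
t 17.75 p [ 0.5787 -0.3294  0.0072] along -0.0001 across -0.2443 ytool 10.86 zt [ 0.002 -0.002 -1.   ] F [-0.3  0.3  0.7]
```

View pics/t4.png

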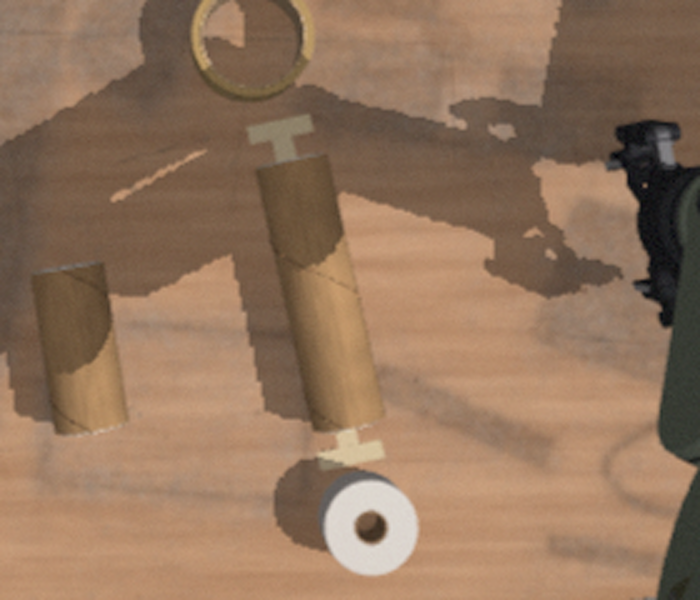

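The tube now lies over the line: ends at crop (293,162) and (349,423). The tape showing beyond both ends is centred.

```bash
python3 m.py top4.pkl 293 162 349 423
python3 - <<'E'
from h import *
from cell import vision
a=pickle.load(open('top4.pkl','rb'))['color'];s=vision.snapshot('top')
cv2.imwrite('pics/x.png',0*a)
b=s['color'];print(np.abs(a[250:370,345:420].astype(int)-b[250:370,345:420]).mean())
E
```

```text
[ 0.53191747 -0.09072561  0.028     ] 0.19911168713926405 10.7689494513811 along -0.00012077696086746465 across -0.0010723843614400146
1.9804814814814815
```

The tube is 1 mm off the line, 0.1 mm off along it and 0.3° off in yaw. One last check that it stays at rest before handing in.

```bash
python3 -m inch '0 0 0 0 0 0 1;0 0 0 0 0 0 1;0 0 0 0 0 0 1;0 0 0 0 0 0 1;0 0 0 0 0 0 1;0 0 0 0 0 0 1;0 0 0 0 0 0 1;0 0 0 0 0 0 1' >/dev/null
python3 - <<'E'
from h import *
from cell import vision
g=lambda c:cv2.cvtColor(c[290:368,345:415],cv2.COLOR_RGB2GRAY).astype(np.float32)
a=pickle.load(open('top4.pkl','rb'))['color'];b=vision.snapshot('top')['color']
print(cv2.phaseCorrelate(g(a),g(b)),np.abs(g(a)-g(b)).mean())
E
```

```text
((0.03182425534260602, 0.0064628911385824495), 0.9140736871295505) 1.8479854
```

```bash
python3 -c "
from cell import ticket
print(ticket.finish_job())"
```

```text
the job is handed in; nothing more can be done
None
```

I rolled the long tube onto the tape line without picking it up and handed the job in at about 19 s: it lies at rest about 1 mm off the line and 0.3° off parallel, with the short tube and the tape roll untouched.

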